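Hook up the tipped scrap bin

ROBOT

A 6-joint arm with a two-finger parallel gripper is mounted at the origin on the work surface. World frame = base frame: x ahead of the robot, y to its left, z up, the work surface at z = 0. Lengths are in mm, angles in degrees, forces in N, time in s.
With the tool pointing down it reaches from about 350 to 850 mm from the base axis. Payload 8.1 kg.
Tool frame: the origin (TCP) lies between the finger pads; the fingertips stand 22 mm ahead of it and the grasp point (between the pads) lies 3 mm ahead of it (r.nose_length is the z of the fingertips in the tool frame, in mm); z points along the fingers, x is the direction in which the jaws open and shut, and the axes are right-handed (so a half turn about z gives the same grasp; the last joint's range is limited). The gripper opens to 85 mm and grips with 20 to 120 N. Pads are 22 mm wide; open, the fingers measure 114 mm over their backs; the gripper's body (76 mm by 85 mm) begins 54 mm behind the grasp point. The pads swing forward as they close: fully open they stand 13 mm farther back than shut.
Start: joints at [-81.899, 7.471, 85.268, -0, 87.261, -4.893], TCP at [134.937, -584.635, 253.292] pointing down, gripper open.
Joint ranges: [-169.43, 169.43], [-51.17, 129.36], [1.28, 143.12], [-76.62, 256.62], [0, 156.53], [-152.29, 152.29]. Speed limits (degrees/s): [136.94, 136.94, 159.86, 180, 180, 180].

INTERFACE

Orientations are given as [roll, pitch, yaw] about the fixed x, y, z axes, in that order (R = Rz(yaw) Ry(pitch) Rx(roll)).
In Python, from bench import r gives the robot as it stands.
- The arm moves only by the shell command python3 -m jog 'ROWS' [FORCE]. ROWS is JSON, a list of rows, each a list of 5 numbers: the shift along the tool's x, y, z in m, then the turn about the tool's z in degrees, then the opening in per cent of the stroke, from 0 (shut) to 100 (fully open). A call has 1 to 8 rows; each row is the pose to reach, as a shift and turn from the pose measured when the call began, along the tool's axes at that moment; what a row does not reach only later rows make up. A row lasts 1/10 s, in which the tool goes at most 50 mm and 8.59 degrees, less where a joint would pass 70% of its speed; a pose out of reach is approached as far as the arm can. A call with a gripper value outside its range is refused whole. The fingers move at their own pace and stop on an object; FORCE is the grip in N (left out, the last holds). Time passes only in rows, so rows that repeat a pose let the fingers close. It gives the time, the measured TCP pose, the force and the opening at its end, in the units of the state.
- r.sense(): the state, without advancing time (a new reading comes with each control period).
- r.snapshot(name): name is "scene" or "top"; returns a dict with "image" (384x512x3 uint8, red, green, blue), "K" (3x3 intrinsics, pixels), "distortion" ([k1, k2, p1, p2, k3] as OpenCV has them; the pictures are not rectified), "T" (4x4, takes a point from camera to world coordinates). Camera axes: x right, y down, z forward; pixel columns grow to the right and rows downward; lengths in mm; the calibration is good to about 2 mm. A picture is of the moment at which its call begins. There is no depth.
- r.hand_in(): hands the job in, once; it reports no verdict.
Trained networks look in a picture, given as the dict that the camera call returned (one of the last four; its "shot" number tells which), for a name from the list of things; names that differ only in an ending like _2 or _b are one class to them, and where a whole thing is asked for, a point or a joint stands for the part that bears it (a point fixed in the world has none). Each returns a list of dicts, best first, with "conf" (0 to 1); they miss things now and then, are a little off and sometimes report something else, mostly with a low value. They report only what shows in the picture. A call takes as long as a camera call.
- r.search_frame(picture, label): "bbox" ([left, top, right, bottom] in pixels, round what is visible of it).
- r.pinpoint(picture, label): "uv" ([column, row] in pixels: a listed point, or the origin of a listed thing).
The state is a dict: "time": time; "joint_pos": joint angles; "qd": joint speeds; "joint_efforts": joint torques, N m; "tool_pos": TCP position; "tcp_rot": TCP orientation; "ft_force": force on the tool from outside, world axes, zero at the start; "wrist_torque": the same for the moment, N m; "finger_gap": finger opening in mm.
Only numpy, scipy, OpenCV 4.12 (cv2) and the standard library are available. Lean on these libraries where they do the work, as an engineer would, in place of code of your own. Each camera call takes 0.05 s, during which the arm holds its last target. There are 200 camera calls.

TASK

The emptied steel scrap bin hangs tipped forward on its pivot pin with its wire bail folded down against its front wall. Swing the bail up, pull the bin back towards level with it and hook the bail's bar over the upturned hook on the post, so that the hook holds the bin up. Set the bar down gently into the hook, neither dropping nor forcing it, and leave the carvings and tools on the counter where they are.

Things in the scene. Friction and masses are not known exactly. Their poses are not given: they have to be found in the camera images.
- stand: Fixed dark steel stand of the scrap bin: base plate 270 x 250 mm, 10 mm thick, x = -170 to +100 mm, with two upright cheeks (y = +-104 mm, 155 mm high) that carry the pivot pin. Origin on the counter straight below the pin; +x points from the bin's front to the post behind it, +y along the pin, z up.
- bin (a joint): Tilt of the bin about the pivot pin, rad: 0 = level, positive = front end down; stops at -0.6 and +0.5. It swings freely and falls to +0.5 when not held (0.5 to 1 kg, not told; 4 to 12 N at the bail hold it up).
- pivot (a point): Middle of the pivot pin, on the stand: 130 mm above the counter. The bin is an open steel box; level, it spans x = -167 to +30 mm, y = +-75 mm and z = -35 to +55 mm from this point; its front plate leans back and ends in a lip at x = -134, z = +88 mm.
- bail (a joint): Angle of the bail from its fold, rad, 0 to 2.4. At 0 it lies against the bin's leaning front plate: its legs point to -x, 0.5 rad above the plane of the bin's floor, its bar 8 mm clear of the plate and just below the lip. Angle above horizontal = this + 0.5 - the bin's tilt. Stiff hinge: 1 to 2 N at the bar swing it, and it stays where it is left.
- bail_bar (a point): Middle of the bail's cross bar: round steel, 8 mm thick, 166 mm long, parallel to the pivot pin. Two legs (8 mm round, y = +-83 mm, outside the bin's walls) run 87 mm from its ends to the hinge. Folded, there is no room for a finger between bar and front plate; from below and in front it is free. Upright, it can be gripped from above 40 mm to either side of its middle.
- bail_hinge (a point): Middle of the bail's hinge axis, fixed to the bin: with the bin level it lies 75 mm in front (-x) of the pivot pin and 40 mm above it.
- bracket: Fixed square post (25 mm, 270 mm tall) on the stand's base plate behind the bin, axes as the stand's; origin at its foot, 10 mm above the counter and 85 mm behind (+x) the pin. A steel hook, 12 mm wide, is clamped on it and reaches over the bin towards -x at y = 0: a level arm 8 mm thick, a seat, and an upturned tip at the end.
- seat_low (a point): Fixed point on the post's frame: middle of the hook's seat at its LOWEST clamping height. The real hook sits 0 to 20 mm above this; that is not measured, so lower the bar until the hook is felt to take the load. Seat 18 mm long (along x); the 5 mm thick tip in front of it stands 20 mm above it, the step behind it 14 mm. A bar whose centre is 46 mm above this point clears the tip at any height.
- rhino: Bystander: pink soapstone rhino, 145 mm long, 75 mm high; origin under its middle.
- trinket_box: Bystander: open grey soapstone box 85 x 65 x 45 mm; origin under its middle.
- box_lid: Bystander: its lid, 85 x 65 x 8 mm with a 14 mm knob; origin under its middle.
- burnisher: Bystander: wooden burnishing stick, 185 mm long, 18 mm thick; origin under its middle.
- riffler: Bystander: curved steel riffler, 175 mm long, 8 mm thick, lying on the stand's base plate in front of the bin; origin under its middle.
- stone_block: Bystander: pale stone block 75 x 55 x 50 mm; origin under its middle.
- wax_tin: Bystander: aluminium wax tin, 66 mm across, 40 mm high; origin under its middle.

How it is judged (in metres and radians):
On the way:
1. the bail has been swung up from its fold (value of joint bail above 0.8 rad), for 0.2 s.
At the end, for the whole second after the job is handed in: The bail's bar lies in the seat of the hook, behind its upturned tip, the hook carries the bin (more than 1 N between bail and hook), the bin stands within about 0.33 rad of level and is at rest (x of bail_bar in the frame of bracket between -0.1435 and -0.126 m and z of bail_bar in the frame of bracket between 0.216 and 0.25 m and contact force between bail and bracket above 1 N and value of joint bin between -0.1 and 0.33 rad and velocity of joint bin between -0.1 and 0.1 rad/s); the robot touches nothing.
It fails at once if the bail strikes or is pressed on the hook with more than 25 N (contact force between bail and bracket above 25 N).
It fails at once if the bin is let fall (tilting forward faster than 1.5 rad/s) (velocity of joint bin above 1.5 rad/s).
It fails at once if a carving or tool on the counter is moved more than 20 mm (distance of any of rhino, trinket_box, box_lid, burnisher, riffler, stone_block, wax_tin from where it was at the start of the episode above 0.02 m).
It also fails if it takes over 72 s, if anything falls off the work surface, if the arm or the gripper's body presses on something with over 40 N, if the wrist force passes 120 N, or if a joint passes its speed limit or range.

## Working session

There is one attempt and no reset: what is moved stays moved. The work goes in short steps, Python scripts to look and compute and a shell command to move; the robot and the scene stay as the last step left them, time stands still between calls to the robot, and variables do not carry over. Pictures are saved under pics/ and viewed, about 8 in all and at most 12, crops included, and the job is handed in when it is done.

```bash
mkdir -p pics; ls; cat > h.py <<'E'
import numpy as np, cv2, json
from bench import r
from scipy.spatial.transform import Rotation as R
def ray(p,uv):
    K=np.array(p["K"]);d=np.array(p["distortion"]);T=np.array(p["T"])
    q=cv2.undistortPoints(np.array([[uv]],float),K,d)[0,0]
    v=T[:3,:3]@np.array([q[0],q[1],1]); return T[:3,3],v/np.linalg.norm(v)
def tri(rs):
    A=np.zeros((3,3));b=np.zeros(3)
    for o,v in rs:
        M=np.eye(3)-np.outer(v,v);A+=M;b+=M@o
    x=np.linalg.solve(A,b); return x,[round(float(np.linalg.norm((np.eye(3)-np.outer(v,v))@(x-o))),1) for o,v in rs]
def proj(p,X):
    T=np.linalg.inv(np.array(p["T"]));rv=cv2.Rodrigues(T[:3,:3])[0]
    return cv2.projectPoints(np.array(X,float).reshape(-1,1,3),rv,T[:3,3],np.array(p["K"]),np.array(p["distortion"]))[0][:,0]
def look(name=None):
    P=[r.snapshot("scene"),r.snapshot("top")]
    if name:
        for p,n in zip(P,"st"): cv2.imwrite(f"pics/{name}_{n}.png",p["image"][:,:,::-1])
    return P
def st():
    s=r.sense();print("t",s["time"],"pos",np.round(s["tool_pos"],1),"rot",np.round(s["tcp_rot"],1),"F",np.round(s["ft_force"],1),"gap",s["finger_gap"],"q",np.round(s["joint_pos"],1))
E
python3 - <<'E'
from h import *
P=look("a"); 
cv2.imwrite("pics/a.png",np.vstack([cv2.resize(p["image"],None,fx=1,fy=1)[:,:,::-1] for p in P])[:, :])
for n in ["stand","pivot","bail_bar","bail_hinge","bracket","seat_low","riffler","rhino","trinket_box","box_lid","burnisher","stone_block","wax_tin"]:
    L=[r.pinpoint(p,n) for p in P]
    print(n,[[(np.round(d["uv"],1).tolist(),round(d["conf"],2)) for d in l[:2]] for l in L], end=" ")
    if all(L): x,e=tri([ray(p,l[0]["uv"]) for p,l in zip(P,L)]);print(np.round(x,1),e)
    else: print()
for p in P: print(np.round(p["T"],2).tolist())
st()
E
```

```text
pics
stand [[([289.0, 260.6], 0.58)], [([233.2, 168.8], 0.95), ([297.1, 200.9], 0.44)]] [646.8 102.4  -7.8] [0.3, 0.3]
pivot [[([294.4, 216.6], 0.74)], [([232.9, 161.6], 0.7)]] [646.3  99.3 126. ] [7.7, 7.7]
bail_bar [[([385.6, 218.3], 0.41)], [([221.8, 224.7], 0.65), ([166.1, 152.0], 0.64)]] [514.1 244.3  49.3] [117.1, 117.1]
bail_hinge [[([290.7, 256.6], 0.18)], []] 
bracket [[([289.5, 280.5], 0.67), ([221.1, 230.4], 0.33)], [([235.1, 137.2], 0.67)]] [737.8  96.9  12.5] [3.1, 3.1]
seat_low [[([297.6, 169.6], 0.81)], [([225.4, 175.3], 0.84), ([234.4, 167.4], 0.66)]] [596.6 106.  223.1] [3.8, 3.8]
riffler [[], [([218.6, 214.8], 0.59)]] 
rhino [[([386.9, 221.2], 0.72)], [([136.5, 233.7], 0.94)]] [460.  393.   -8.4] [1.9, 1.9]
trinket_box [[([210.4, 255.8], 0.77)], [([302.5, 166.2], 0.58)]] [648.6 -98.7  -1. ] [4.3, 4.3]
box_lid [[([220.8, 233.3], 0.81)], [([298.2, 203.7], 0.96)]] [539.3 -85.  -13.5] [3.1, 3.1]
burnisher [[([204.5, 212.5], 0.76)], [([320.1, 230.0], 0.54)]] [ 460.4 -143.9   -0.5] [4.9, 4.9]
stone_block [[([367.4, 277.9], 0.68), ([290.1, 262.4], 0.6)], [([165.0, 154.8], 0.55), ([301.6, 167.1], 0.48)]] [693.3 299.4 -12. ] [8.1, 8.1]
wax_tin [[([366.4, 246.4], 0.95), ([218.7, 234.1], 0.35)], [([167.7, 186.6], 0.67)]] [596.9 299.8   5.4] [4.8, 4.8]
[[-0.04, 0.52, -0.85, 1375.96], [1.0, 0.04, -0.03, 41.75], [0.02, -0.85, -0.52, 635.42], [0.0, 0.0, 0.0, 1.0]]
[[-0.02, -0.99, 0.1, 452.63], [-1.0, 0.02, 0.02, -5.07], [-0.02, -0.1, -0.99, 1278.95], [0.0, 0.0, 0.0, 1.0]]
t 1.4 pos [ 134.9 -584.6  253.3] rot [180.   0. -77.] F [-0.7  0.4  0.3] gap 85.67588032353476 q [-81.9   7.5  85.3  -0.   87.3  -4.9]
```

```bash
python3 -c "
import cv2,numpy as np
a=cv2.imread('pics/a_s.png');b=cv2.imread('pics/a_t.png')
cv2.imwrite('pics/ab.png',cv2.resize(np.vstack([a,b]),(400,600)) if 0 else np.hstack([cv2.resize(a,(400,300)),cv2.resize(b,(400,300))]))"
```

```text
(no output)
```

View pics/a_s.png

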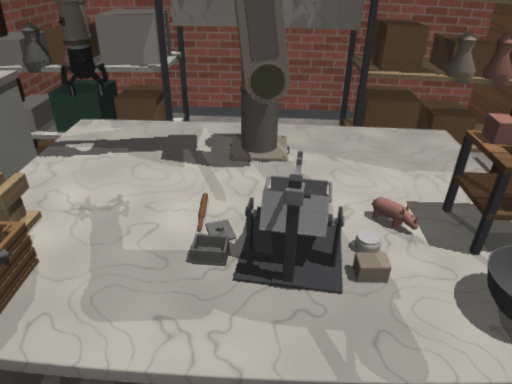

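View pics/a_t.png

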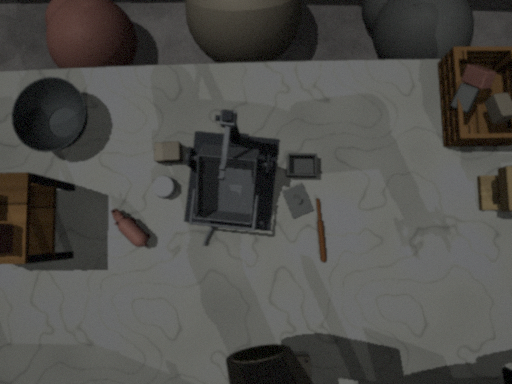

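```bash
cat >> h.py <<'E'
def model(x,y,yaw,tilt,bail,hook=0):
    c,s=np.cos(yaw),np.sin(yaw); W=lambda p:np.c_[np.array(p)@np.array([[c,s,0],[-s,c,0],[0,0,1]])]+[x,y,0]
    ct,sn=np.cos(tilt),np.sin(tilt)
    # front (-x) down for positive tilt: rot about y
    B=lambda p:np.array([[ct*a-(-sn)*0+(-sn)*0 + sn*d*1.0 if False else ct*a+sn*d*(-1)*(-1)*0+(-sn*d) , b, sn*a+ct*d+130] for a,b,d in p])
    base=W([[-170,-125,10],[100,-125,10],[100,125,10],[-170,125,10]])
    post=W([[72.5,-12.5,280],[97.5,-12.5,280],[97.5,12.5,280],[72.5,12.5,280]])
    rim=W(B([[-160,-75,55],[30,-75,55],[30,75,55],[-134,75,88],[-134,-75,88]]))
    a=0.5+bail; hx,hz=-75,40
    bx,bz=hx-87*np.cos(a),hz+87*np.sin(a)
    bl=W(B([[hx,-83,hz],[bx,-83,bz],[bx,83,bz],[hx,83,hz]]))
    return dict(base=base,post=post,rim=rim,bail=bl)
def overlay(p,m,out,box,f=4):
    im=cv2.resize(p["image"][box[1]:box[3],box[0]:box[2],::-1],None,fx=f,fy=f,interpolation=cv2.INTER_CUBIC)
    im=np.clip(im.astype(float)*1.6,0,255).astype(np.uint8)
    for (k,v),c in zip(m.items(),[(0,255,0),(0,255,255),(255,128,0),(0,0,255)]):
        u=(proj(p,v)-[box[0],box[1]]+.5)*f
        cv2.polylines(im,[u.astype(int).reshape(-1,1,2)],k!="bail",c,1)
    cv2.imwrite(out,im)
E
python3 - <<'E'
from h import *
# clean B check: tilt>0 lowers -x end
m=model(646,101,np.radians(-3.5),0.5,0)
print(np.round(m["bail"],0),np.round(m["rim"]))
p=look()
# manual: stack the two overlays
overlay(p[1],m,"pics/o_t.png",(170,95,300,250),4)
overlay(p[0],m,"pics/o_s.png",(220,140,360,290),4)
a=cv2.imread("pics/o_t.png")
cv2.imwrite("pics/o_t.png",a[:600])
E
```

```text
[[556.  23. 129.]
 [469.  29. 129.]
 [479. 194. 129.]
 [566. 189. 129.]] [[475.  36. 102.]
 [641.  26. 193.]
 [651. 176. 193.]
 [491. 186. 143.]
 [482.  36. 143.]]
```

View pics/o_t.png

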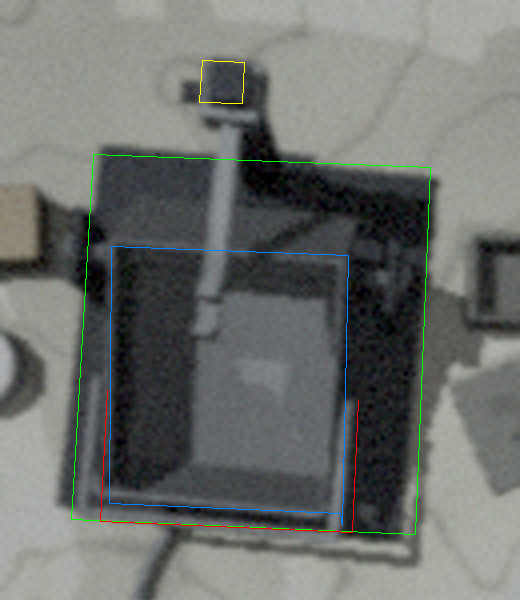

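View pics/o_s.png

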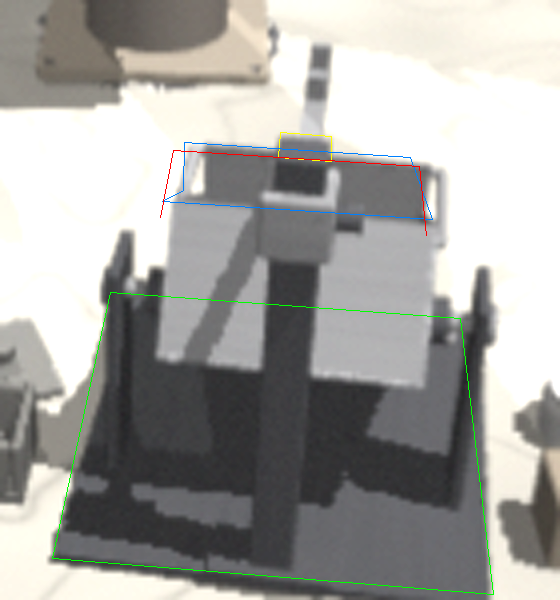

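```bash
cat > fit.py <<'E'
from h import *
from scipy.optimize import least_squares
P=look()
top=lambda u:np.array(u)/4+[170,95]-.5; sc=lambda u:np.array(u)/4+[220,140]-.5
ptT=[([100,125,10],(100,148)),([100,-125,10],(436,180)),([-170,-125,10],(417,562)),([-170,125,10],(62,512)),([85,0,280],(232,78))]
ptS=[([100,-125,10],(52,556)),([100,125,10],(492,598)),([97.5,-12.5,10],(250,563)),([97.5,12.5,10],(293,567)),([97.5,-12.5,280],(278,138)),([97.5,12.5,280],(332,138))]
def f(v):
    c,s=np.cos(v[2]),np.sin(v[2]);W=lambda p:np.array([v[0]+c*p[0]-s*p[1],v[1]+s*p[0]+c*p[1],p[2]])
    return np.concatenate([proj(P[1],W(a))[0]-top(b) for a,b in ptT]+[proj(P[0],W(a))[0]-sc(b) for a,b in ptS])
o=least_squares(f,[646,101,-.08],loss="soft_l1",f_scale=.5)
print(o.x,np.degrees(o.x[2]));print(np.round(f(o.x).reshape(-1,2),1).tolist())
for t in ([.5,0],):
  m=model(*o.x,*t)
  overlay(P[1],m,"pics/o2_t.png",(170,100,300,250),4)
  overlay(P[0],m,"pics/o2_s.png",(220,140,360,290),4)
a=cv2.imread("pics/o2_t.png");b=cv2.imread("pics/o2_s.png")
h=cv2.resize(np.hstack([a,b]),(800,444));cv2.imwrite("pics/o2.png",h)
E
python3 fit.py
```

```text
[ 6.42460811e+02  1.03261618e+02 -9.53912504e-02] -5.465516053128961
[[-1.2, 1.5], [-1.1, -0.6], [-3.2, -4.2], [-0.4, 1.6], [-2.1, 2.6], [0.1, -1.9], [-0.3, -0.6], [-0.7, 1.0], [-0.5, 1.2], [-0.4, 3.8], [-0.8, 4.9]]
```

View pics/o2.png

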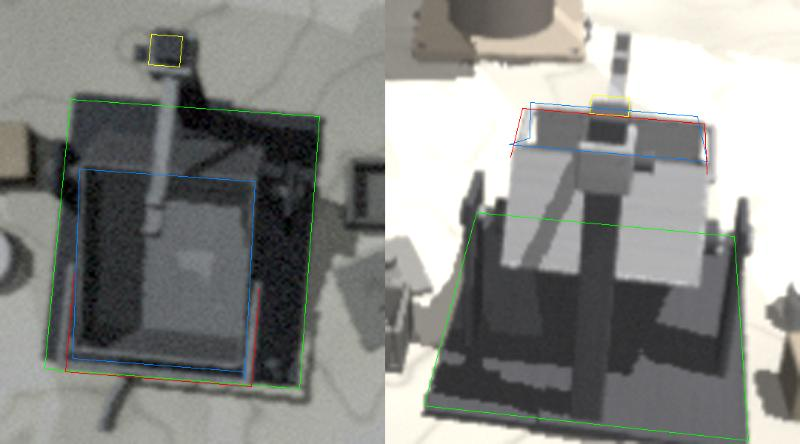

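```bash
sed -i 's/(278,138)/(278,160)/;s/(332,138)/(331,161)/' fit.py
sed -i '/^o=least/i N=[(\[0,0,0],(289,260.6),(233.2,168.8)),([0,0,130],(294.4,216.6),(232.9,161.6)),([85,0,10],(289.5,280.5),(235.1,137.2)),([-50,0,224],(297.6,169.6),(225.4,175.3))]\nptT+=[(a,tuple((np.array(c)+.5-[170,95])*4)) for a,b,c in N];ptS+=[(a,tuple((np.array(b)+.5-[220,140])*4)) for a,b,c in N]' fit.py
python3 fit.py
```

```text
[ 6.46794472e+02  1.02690867e+02 -8.85499435e-02] -5.073538040536905
[[-1.3, 0.4], [-1.1, -2.3], [-2.6, -6.0], [0.2, 0.4], [-2.1, 0.8], [-0.4, -0.4], [-4.3, -0.5], [-0.4, 2.3], [-2.1, -0.3], [-0.1, -0.2], [-0.0, 0.5], [-0.6, 2.4], [-0.4, 2.5], [-0.3, -0.5], [-0.4, 0.3], [0.2, -2.4], [-1.7, -1.2], [-2.3, -1.2], [-1.1, -0.2]]
```

```bash
cat > go.py <<'E'
# usage: go.py [lx ly z yawlocal]  -> tool-frame delta to reach TCP at stand-local lx,ly and height z
import sys
from h import *
X0,Y0,YAW=646.5,102.7,-5.1
A=R.from_euler("z",YAW,degrees=True)
s=r.sense();p=np.array(s["tool_pos"]);Rt=R.from_euler("xyz",s["tcp_rot"],degrees=True)
loc=A.inv().apply(p-[X0,Y0,0])
print("t",round(s["time"],2),"local tcp",np.round(loc,1),"rot",np.round(s["tcp_rot"],1),"F local",np.round(A.inv().apply(s["ft_force"]),1),"gap",round(s["finger_gap"],1))
if len(sys.argv)>3:
    v=list(map(float,sys.argv[1:4])); t=A.apply(v)+[X0,Y0,0]
    print("delta tool m",np.round(Rt.inv().apply(t-p)/1000,4),"turn",round(s["tcp_rot"][2]-YAW,2))
E
python3 go.py -155 -40 260
```

```text
t 1.7 local tcp [-448.4 -730.1  253.3] rot [-180.    0.  -77.] F local [-0.1  0.2  0.5] gap 85.0
delta tool m [-0.5648 -0.4933 -0.0067] turn -71.9
```

```bash
python3 -m jog '[[-0.03,-0.026,0,-8,100],[-0.064,-0.055,0,-16,100],[-0.098,-0.085,0,-24,100],[-0.132,-0.115,0,-32,100],[-0.166,-0.145,0,-40,100],[-0.2,-0.175,0,-48,100],[-0.234,-0.205,0,-56,100],[-0.268,-0.235,0,-64,100]]'; python3 go.py -155 -40 200
```

```text
time: 2.5
tool_pos: [304.1, -269.1, 253.5]
tcp_rot: [180.0, -0.0, -12.7]
ft_force: [1.6, -0.1, -0.2]
finger_gap: 85.3
t 2.5 local tcp [-307.9 -400.8  253.5] rot [180.   -0.  -12.7] F local [ 1.6  0.  -0.2] gap 85.3
delta tool m [ 0.1038 -0.3779  0.0534] turn -7.61
```

```bash
python3 -m jog '[[0.012,-0.045,0,-2,100],[0.024,-0.09,0,-4,100],[0.038,-0.135,0.01,-6,100],[0.05,-0.18,0.02,-7.6,100],[0.062,-0.225,0.03,-7.6,100],[0.075,-0.27,0.035,-7.6,100],[0.088,-0.315,0.04,-7.6,100],[0.1,-0.36,0.05,-7.6,100]]'; python3 go.py -155 -40 122
```

```text
time: 3.3
tool_pos: [482.1, 62.1, 204.2]
tcp_rot: [180.0, -0.2, -5.1]
ft_force: [0.9, -0.4, -0.3]
finger_gap: 85.2
t 3.3 local tcp [-160.1  -55.   204.2] rot [180.   -0.2  -5.1] F local [ 1.  -0.3 -0.3] gap 85.2
delta tool m [ 0.0049 -0.0151  0.0822] turn 0.01
```

```bash
python3 -m jog '[[0.002,-0.008,0.015,0,100],[0.005,-0.015,0.045,0,100],[0.005,-0.015,0.045,0,100]]'; python3 go.py -155 -40 122; python3 - <<'E'
from h import *
P=look()
m=model(646.5,102.7,np.radians(-5.1),.5,0)
overlay(P[1],m,"pics/b_t.png",(170,110,300,250),4);overlay(P[0],m,"pics/b_s.png",(220,110,360,250),4)
a=cv2.imread("pics/b_t.png");b=cv2.imread("pics/b_s.png");cv2.imwrite("pics/b.png",cv2.resize(np.hstack([a,b]),(800,420)))
for p in P: print([(d["uv"],d["conf"]) for d in r.pinpoint(p,"bail_bar")][:2], proj(p,m["bail"][1:3].mean(0)))
E
```

```text
time: 3.6
tool_pos: [486.1, 77.5, 155.2]
tcp_rot: [179.9, 0.2, -5.0]
ft_force: [-0.5, -0.6, -0.0]
finger_gap: 85.8
t 3.6 local tcp [-157.6  -39.4  155.2] rot [179.9   0.2  -5. ] F local [-0.4 -0.6 -0. ] gap 85.8
delta tool m [0.0027 0.0006 0.0332] turn 0.12
[([220.5, 230.9], 0.43)] [[295.90571846 179.43982425]]
[] [[223.51072245 226.04842195]]
```

View pics/b.png

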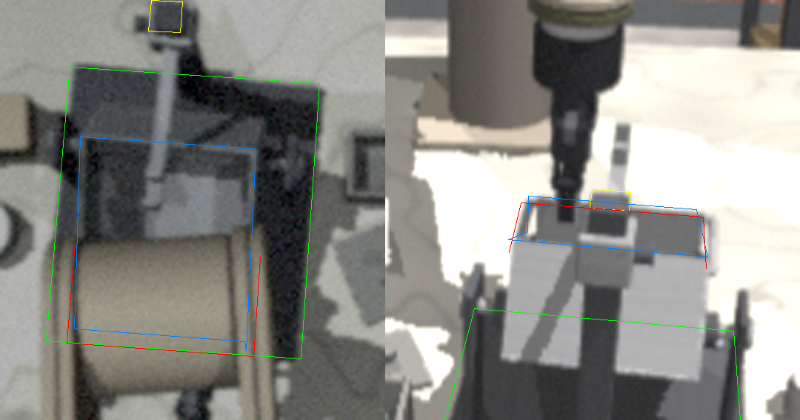

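```bash
python3 -m jog '[[0,0,0.015,0,100],[0,0,0.035,0,100],[0,0,0.035,0,100]]'; python3 -m jog '[[0.006,0,0,0,100],[0.012,0,0,0,100],[0.016,0,0,0,100],[0.016,0,0,0,100]]'; python3 go.py
```

```text
time: 4.1
tool_pos: [487.7, 75.4, 123.4]
tcp_rot: [179.9, -0.1, -5.2]
ft_force: [-0.8, -0.1, -0.8]
finger_gap: 85.4
time: 4.5
tool_pos: [505.0, 73.9, 124.3]
tcp_rot: [180.0, -0.2, -5.2]
ft_force: [0.4, 0.6, 0.5]
finger_gap: 85.7
t 4.5 local tcp [-138.4  -41.3  124.3] rot [180.   -0.2  -5.2] F local [0.4 0.6 0.5] gap 85.7
```

```bash
python3 -m jog '[[0.004,0,0.001,0,100],[0.006,0,0.002,0,100],[0.006,0,0.002,0,100]]'; python3 go.py;python3 -m jog '[[0.003,0,0,0,100],[0.005,0,0,0,100],[0.005,0,0,0,100]]'; python3 go.py
```

```text
time: 4.8
tool_pos: [509.2, 73.6, 121.7]
tcp_rot: [180.0, 0.1, -5.2]
ft_force: [-10.0, 0.9, 5.9]
finger_gap: 85.7
t 4.8 local tcp [-134.2  -41.2  121.7] rot [ 1.8e+02  1.0e-01 -5.2e+00] F local [-10.    0.    5.9] gap 85.7
time: 5.1
tool_pos: [509.5, 73.5, 120.6]
tcp_rot: [179.9, 0.8, -5.2]
ft_force: [-24.3, 0.4, 17.4]
finger_gap: 85.3
t 5.1 local tcp [-133.8  -41.2  120.6] rot [179.9   0.8  -5.2] F local [-24.3  -1.8  17.4] gap 85.3
```

```bash
python3 -m jog '[[0.002,0,-0.004,0,100],[0.003,0,-0.009,0,100],[0.004,0,-0.014,0,100],[0.005,0,-0.019,0,100],[0.006,0,-0.022,0,100]]'; python3 go.py
```

```text
time: 5.6
tool_pos: [511.4, 73.3, 140.4]
tcp_rot: [179.9, 1.4, -5.1]
ft_force: [-18.7, 1.2, 3.4]
finger_gap: 85.6
t 5.6 local tcp [-131.9  -41.3  140.4] rot [179.9   1.4  -5.1] F local [-18.7  -0.5   3.4] gap 85.6
```

```bash
python3 -m jog '[[0.002,0,-0.002,0,100],[0.004,0,-0.005,0,100],[0.005,0,-0.008,0,100],[0.005,0,-0.008,0,100]]'; python3 go.py;  python3 - <<'E'
from h import *
P=look()
m=model(646.5,102.7,np.radians(-5.1),.5,.3)
overlay(P[0],m,"pics/c_s.png",(250,140,330,200),8)
E
```

```text
time: 6.0
tool_pos: [513.0, 73.2, 146.9]
tcp_rot: [179.8, 1.9, -5.1]
ft_force: [-16.9, 0.5, 5.2]
finger_gap: 85.3
t 6.0 local tcp [-130.3  -41.3  146.9] rot [179.8   1.9  -5.1] F local [-16.9  -1.1   5.2] gap 85.3
```

View pics/c_s.png

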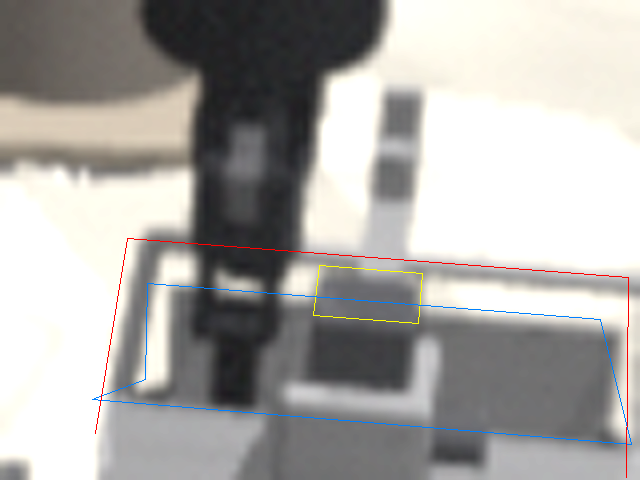

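```bash
python3 -m jog '[[0.005,0,-0.006,0,100],[0.008,0,-0.012,0,100],[0.011,0,-0.0175,0,100],[0.0145,0,-0.023,0,100],[0.018,0,-0.028,0,100],[0.0225,0,-0.033,0,100],[0.027,0,-0.038,0,100],[0.032,0,-0.042,0,100]]'; python3 go.py; python3 -m jog '[[0.003,0,-0.002,0,100],[0.006,0,-0.004,0,100],[0.009,0,-0.005,0,100],[0.009,0,-0.005,0,100]]'; python3 go.py
```

```text
time: 6.9
tool_pos: [545.7, 70.5, 188.3]
tcp_rot: [179.8, 2.0, -5.1]
ft_force: [-4.4, -0.4, 2.2]
finger_gap: 85.8
t 6.9 local tcp [-97.5 -41.1 188.3] rot [179.8   2.   -5.1] F local [-4.3 -0.8  2.2] gap 85.8
time: 7.3
tool_pos: [555.3, 69.7, 192.9]
tcp_rot: [179.8, 2.0, -5.1]
ft_force: [-0.6, -0.4, 0.1]
finger_gap: 85.2
t 7.3 local tcp [-87.9 -41.  192.9] rot [179.8   2.   -5.1] F local [-0.5 -0.5  0.1] gap 85.2
```

```bash
python3 -m jog '[[-0.01,0,-0.002,0,100],[-0.022,0,-0.006,0,100],[-0.034,0,-0.01,0,100],[-0.038,0,-0.011,0,100],[-0.038,0,-0.011,0,100]]'; python3 go.py; python3 - <<'E'
from h import *
P=look()
m=model(646.5,102.7,np.radians(-5.1),.5,1.08)
overlay(P[0],m,"pics/d_s.png",(250,140,330,200),8)
E
```

```text
time: 7.8
tool_pos: [517.6, 73.2, 205.6]
tcp_rot: [179.8, 1.9, -5.1]
ft_force: [-0.3, 0.6, 0.0]
finger_gap: 85.2
t 7.8 local tcp [-125.8  -40.8  205.6] rot [179.8   1.9  -5.1] F local [-0.3  0.6  0. ] gap 85.2
```

View pics/d_s.png

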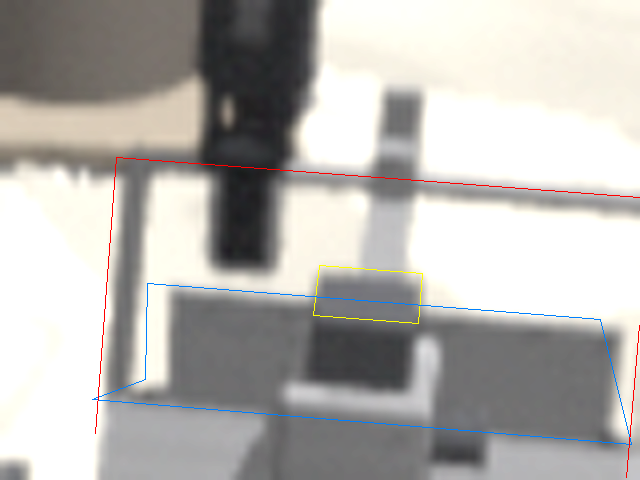

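```bash
python3 -m jog '[[0,0,0,0,60],[0,0,0,0,30],[0,0,0,0,0],[0,0,0,0,0],[0,0,0,0,0],[0,0,0,0,0],[0,0,0,0,0],[0,0,0,0,0]]' 40; python3 go.py
```

```text
time: 8.7
tool_pos: [518.0, 73.1, 205.2]
tcp_rot: [179.8, 2.0, -5.1]
ft_force: [-1.1, 0.7, 0.4]
finger_gap: 6.8
t 8.7 local tcp [-125.4  -40.9  205.2] rot [179.8   2.   -5.1] F local [-1.2  0.6  0.4] gap 6.8
```

```bash
python3 go.py -100 -41 240; python3 go.py -72 -41 275
```

```text
t 8.7 local tcp [-125.4  -40.9  205.2] rot [179.8   2.   -5.1] F local [-1.2  0.6  0.4] gap 6.8
delta tool m [ 0.0242  0.0002 -0.0356] turn -0.0
t 8.7 local tcp [-125.4  -40.9  205.2] rot [179.8   2.   -5.1] F local [-1.2  0.6  0.4] gap 6.8
delta tool m [ 0.051   0.0003 -0.0715] turn -0.0
```

```bash
python3 -m jog '[[0.003,0,-0.0045,0,0],[0.006,0,-0.009,0,0],[0.009,0,-0.0135,0,0],[0.012,0,-0.018,0,0],[0.015,0,-0.0225,0,0],[0.018,0,-0.027,0,0],[0.021,0,-0.0315,0,0],[0.024,0,-0.036,0,0]]'; python3 go.py -72 -41 275
```

```text
time: 9.5
tool_pos: [543.3, 70.3, 240.5]
tcp_rot: [179.8, 2.0, -5.1]
ft_force: [1.6, -6.6, -11.1]
finger_gap: 6.9
t 9.5 local tcp [-100.   -41.4  240.5] rot [179.8   2.   -5.1] F local [  2.2  -6.4 -11.1] gap 6.9
delta tool m [ 0.0267 -0.0003 -0.0355] turn -0.03
```

```bash
python3 -m jog '[[0.003,0,-0.0045,0,0],[0.006,0,-0.009,0,0],[0.009,0,-0.0135,0,0],[0.012,0,-0.018,0,0],[0.015,0,-0.0225,0,0],[0.018,0,-0.027,0,0],[0.0225,0,-0.0315,0,0],[0.0265,0,-0.0355,0,0]]'; python3 go.py -50 -41 275; python3 - <<'E'
from h import *
P=look()
m=model(646.5,102.7,np.radians(-5.1),-.17,1.5)
overlay(P[0],m,"pics/e_s.png",(240,110,340,200),8)
cv2.imwrite("pics/e_s.png",cv2.imread("pics/e_s.png")[:600])
E
```

```text
time: 10.3
tool_pos: [570.8, 67.1, 274.5]
tcp_rot: [179.7, 2.1, -5.2]
ft_force: [0.2, -7.8, -14.2]
finger_gap: 6.4
t 10.3 local tcp [-72.3 -42.2 274.5] rot [179.7   2.1  -5.2] F local [  0.9  -7.7 -14.2] gap 6.4
delta tool m [ 0.0222 -0.0012 -0.0013] turn -0.07
```

View pics/e_s.png

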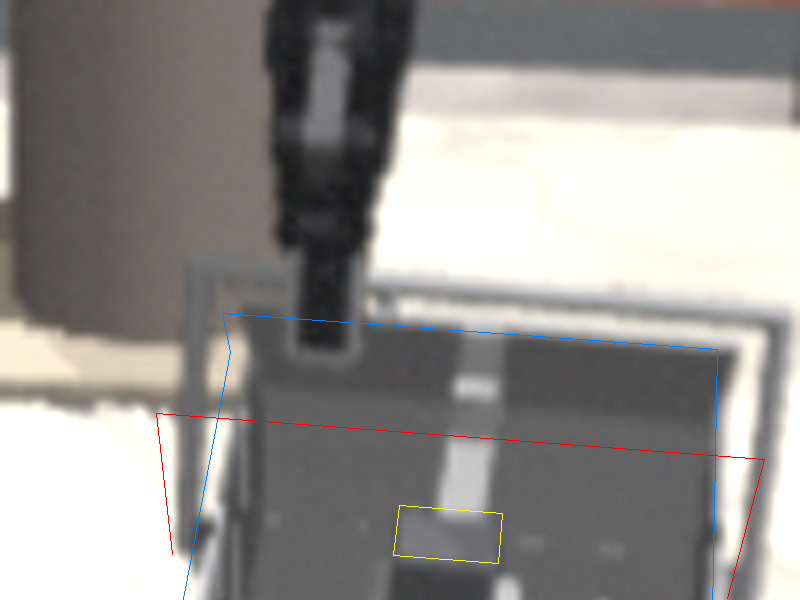

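```bash
python3 - <<'E'
from h import *
P=look()
A=R.from_euler("z",-5.1,degrees=True)
for z in (270,275,280):
    u=[(proj(P[0],A.apply([-72,y,z])+[646.5,102.7,0])[0]-[240,110]+.5)*8 for y in(-83,0,83)]
    print(z,np.round(u).tolist())
for p in P: print([(np.round(d["uv"],1),round(d["conf"],2)) for d in r.pinpoint(p,"bail_bar")][:2])
E
```

```text
270 [[181.0, 280.0], [470.0, 301.0], [763.0, 322.0]]
275 [[182.0, 264.0], [471.0, 285.0], [765.0, 306.0]]
280 [[182.0, 248.0], [473.0, 269.0], [767.0, 290.0]]
[(array([299.4, 144.4]), 0.9)]
[]
```

```bash
python3 -m jog '[[0.002,0,-0.002,0,0],[0.005,0,-0.003,0,0],[0.009,0,-0.003,0,0],[0.013,0,-0.003,0,0],[0.017,0,-0.003,0,0],[0.02,0,-0.003,0,0],[0.022,0,-0.003,0,0],[0.022,0,-0.003,0,0]]'; python3 go.py -50 -41 250
```

```text
time: 11.4
tool_pos: [592.8, 64.3, 277.8]
tcp_rot: [179.6, 2.1, -5.2]
ft_force: [-2.8, -6.7, -7.4]
finger_gap: 6.4
t 11.4 local tcp [-50.  -43.  277.8] rot [179.6   2.1  -5.2] F local [-2.2 -6.9 -7.4] gap 6.4
delta tool m [ 0.001  -0.0022  0.0277] turn -0.11
```

```bash
python3 -m jog '[[0,0,0.003,0,0],[0,0,0.006,0,0],[0,0,0.009,0,0],[0.001,0,0.012,0,0],[0.001,0,0.015,0,0],[0.001,0,0.018,0,0],[0.001,0,0.02,0,0],[0.001,0,0.02,0,0]]'; python3 go.py -50 -41 250;python3 -m jog '[[0,0,0.001,0,0],[0,0,0.002,0,0],[0,0,0.003,0,0],[0,0,0.003,0,0]]'; python3 go.py -50 -41 250
```

```text
time: 12.2
tool_pos: [592.5, 64.2, 257.9]
tcp_rot: [179.6, 2.2, -5.2]
ft_force: [-4.3, -4.3, -7.2]
finger_gap: 6.5
t 12.2 local tcp [-50.4 -43.1 257.9] rot [179.6   2.2  -5.2] F local [-3.9 -4.7 -7.2] gap 6.5
delta tool m [ 0.0007 -0.0022  0.0079] turn -0.09
time: 12.6
tool_pos: [592.0, 64.3, 255.5]
tcp_rot: [179.6, 2.2, -5.2]
ft_force: [-4.7, -4.7, -7.2]
finger_gap: 6.5
t 12.6 local tcp [-50.8 -43.1 255.5] rot [179.6   2.2  -5.2] F local [-4.2 -5.1 -7.2] gap 6.5
delta tool m [ 0.001  -0.0021  0.0054] turn -0.09
```

```bash
python3 -m jog '[[0.001,0,0.001,0,0],[0.001,0,0.002,0,0],[0.001,0,0.003,0,0],[0.001,0,0.003,0,0]]' >/dev/null; python3 go.py;python3 -m jog '[[0.001,0,0.001,0,0],[0.001,0,0.002,0,0],[0.001,0,0.003,0,0],[0.001,0,0.003,0,0]]'>/dev/null; python3 go.py
```

```text
t 13.0 local tcp [-50.2 -43.1 253. ] rot [179.6   2.3  -5.2] F local [-3.2 -5.2 -7.5] gap 6.3
t 13.4 local tcp [-49.3 -43.1 252.1] rot [179.6   2.2  -5.2] F local [-5.6 -5.  -0.5] gap 6.7
```

```bash
python3 -m jog '[[0.001,0,0.001,0,0],[0.001,0,0.002,0,0],[0.001,0,0.002,0,0]]'>/dev/null; python3 go.py
```

```text
t 13.7 local tcp [-48.4 -43.2 252.1] rot [179.6   2.2  -5.2] F local [-6.2 -5.8  0.1] gap 6.4
```

```bash
python3 - <<'E'
from h import *
P=look()
A=R.from_euler("z",-5.1,degrees=True)
for t,s in [((205,335),(321,46)),((207,300),(319,70))]:
    x,e=tri([ray(P[1],np.array(t)/4+[170,95]-.5),ray(P[0],np.array(s)/4+[220,140]-.5)]);print(np.round(A.inv().apply(x-[646.5,102.7,0]),1),e)
for z in (255,260,265,270,275):
    print(z,(proj(P[0],A.apply([-61,0,z])+[646.5,102.7,0])[0]+.5-[220,140])*4,(proj(P[1],A.apply([-64,0,z])+[646.5,102.7,0])[0]+.5-[170,95])*4)
b=(250,115,325,185)
im=P[0]["image"][b[1]:b[3],b[0]:b[2],::-1];cv2.imwrite("pics/f.png",np.clip(cv2.resize(im,None,fx=8,fy=8,interpolation=cv2.INTER_CUBIC)*1.5,0,255))
for z in (228,238,248,250): print("bar",z,[((proj(P[0],A.apply([-49,y,z])+[646.5,102.7,0])[0]-b[:2]+.5)*8).round().tolist() for y in (-83,0,83)])
for h in (5,10,15,20): print("tip/step top px",h,[((proj(P[0],A.apply([x,0,224+h+d])+[646.5,102.7,0])[0]-b[:2]+.5)*8).round().tolist() for x,d in ((-59,20),(-59,0),(-41,0),(-41,14))])
E
```

```text
[-62.9   2.4 264.5] [1.8, 1.8]
[-41.5   2.9 259.8] [1.2, 1.2]
255 [312.42929281  62.41954013] [207.67382466 339.14387291]
260 [313.05054226  54.48083204] [206.72322519 338.08939776]
265 [313.67466017  46.49673881] [205.76342166 337.02470064]
270 [314.30165582  38.46698166] [204.79427998 335.94963247]
275 [314.93153833  30.39128138] [203.81566348 334.86404125]
bar 228 [[89.0, 406.0], [377.0, 428.0], [669.0, 451.0]]
bar 238 [[89.0, 375.0], [379.0, 397.0], [673.0, 420.0]]
bar 248 [[90.0, 344.0], [381.0, 366.0], [677.0, 388.0]]
bar 250 [[90.0, 338.0], [382.0, 359.0], [678.0, 382.0]]
tip/step top px 5 [[383.0, 347.0], [378.0, 409.0], [376.0, 438.0], [379.0, 394.0]]
tip/step top px 10 [[384.0, 331.0], [379.0, 394.0], [377.0, 422.0], [380.0, 378.0]]
tip/step top px 15 [[386.0, 315.0], [381.0, 378.0], [378.0, 407.0], [382.0, 362.0]]
tip/step top px 20 [[387.0, 299.0], [382.0, 363.0], [379.0, 391.0], [383.0, 346.0]][ WARN:0@2.790] global loadsave.cpp:1063 imwrite_ Unsupported depth image for selected encoder is fallbacked to CV_8U.
```

View pics/f.png

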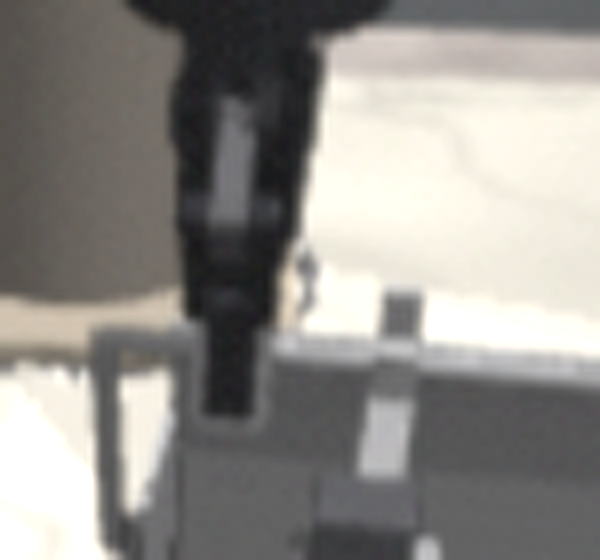

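```bash
python3 -m jog '[[-0.001,0,0,0,0],[-0.002,0,0,0,0],[-0.003,0,0,0,0],[-0.003,0,0,0,0]]'>/dev/null; python3 go.py;python3 -m jog '[[-0.001,0,0,0,0],[-0.002,0,0,0,0],[-0.003,0,0,0,0],[-0.003,0,0,0,0]]'>/dev/null; python3 go.py
```

```text
t 14.2 local tcp [-51.6 -43.  252.4] rot [179.6   2.2  -5.2] F local [-4.6 -4.1 -7.1] gap 6.1
t 14.6 local tcp [-54.7 -43.  252.4] rot [179.6   2.3  -5.2] F local [-1.2 -2.7 -9.5] gap 6.6
```

```bash
python3 -m jog '[[0.001,0,0,0,0],[0.003,0,0,0,0],[0.003,0,0.001,0,0],[0.003,0,0.002,0,0],[0.003,0,0.002,0,0]]'>/dev/null; python3 go.py;python3 -m jog '[[0,0,0.001,0,0],[0,0,0.002,0,0],[0,0,0.002,0,0]]'>/dev/null; python3 go.py
```

```text
t 15.1 local tcp [-51.4 -43.1 252.1] rot [179.6   2.2  -5.2] F local [-4.5 -4.7 -0.3] gap 6.7
t 15.4 local tcp [-51.4 -43.1 252. ] rot [179.6   2.1  -5.2] F local [-7.3 -4.7  0.5] gap 6.5
```

```bash
python3 -m jog '[[-0.001,0,0.001,0,0],[-0.002,0,0.001,0,0],[-0.003,0,0.001,0,0],[-0.0035,0,0.001,0,0],[-0.0035,0,0.001,0,0]]'>/dev/null; python3 go.py
```

```text
t 15.9 local tcp [-54.2 -43.  252. ] rot [179.6   2.   -5.2] F local [ 3.4 -3.6 -1.6] gap 6.9
```

```bash
python3 -m jog '[[0.0005,0,0,0,0],[0.0005,0,0,0,4],[0.0005,0,0,0,8],[0.0005,0,0,0,12],[0.0005,0,0,0,12]]' 20 ; python3 go.py;  python3 -m jog '[[0,0,0,0,20],[0,0,0,0,30],[0,0,0,0,40],[0,0,0,0,40],[0,0,0,0,40]]' ; python3 go.py
```

```text
time: 16.4
tool_pos: [589.5, 65.2, 252.5]
tcp_rot: [179.7, 1.9, -5.1]
ft_force: [-0.1, 0.7, 0.2]
finger_gap: 10.3
t 16.4 local tcp [-53.4 -42.4 252.5] rot [179.7   1.9  -5.1] F local [-0.2  0.6  0.2] gap 10.3
time: 16.9
tool_pos: [589.5, 65.3, 252.4]
tcp_rot: [179.7, 1.9, -5.1]
ft_force: [-0.5, 0.0, 0.0]
finger_gap: 33.9
t 16.9 local tcp [-53.4 -42.4 252.4] rot [179.7   1.9  -5.1] F local [-0.5 -0.   0. ] gap 33.9
```

Released with no force on the tool. Retreat straight up, then look.

```bash
python3 -m jog '[[0,0,-0.01,0,40],[0,0,-0.03,0,40],[0,0,-0.06,0,40],[0,0,-0.095,0,40],[0,0,-0.12,0,40],[0,0,-0.12,0,40]]'; python3 go.py; python3 -m jog '[[-0.03,0,0,0,40],[-0.07,0,0,0,40],[-0.11,0,0,0,40],[-0.15,0,0,0,40],[-0.16,0,0,0,40]]' ; python3 - <<'E'
from h import *
P=look()
A=R.from_euler("z",-5.1,degrees=True)
b=(250,115,325,185)
im=P[0]["image"][b[1]:b[3],b[0]:b[2],::-1].astype(float)
a=np.clip(cv2.resize(im,(400,373),interpolation=cv2.INTER_CUBIC)*1.4,0,255)
t=P[1]["image"][110:203,175:275,::-1].astype(float);a2=np.clip(cv2.resize(t,(400,373),interpolation=cv2.INTER_CUBIC)*1.6,0,255)
cv2.imwrite("pics/g.png",np.hstack([a,a2]).astype(np.uint8))
for x in (-55,-49): print("bar exp top px",[((proj(P[1],A.apply([x,y,249])+[646.5,102.7,0])[0]-[175,110]+.5)*4).round() for y in (-83,0,83)])
L=[r.pinpoint(p,"bail_bar") for p in P];print([[(np.round(d["uv"],1),round(d["conf"],2)) for d in l[:1]] for l in L])
if all(L): x,e=tri([ray(p,l[0]["uv"]) for p,l in zip(P,L)]);print("bar local",np.round(A.inv().apply(x-[646.5,102.7,0]),1),e)
E
```

```text
time: 17.5
tool_pos: [595.0, 65.6, 378.6]
tcp_rot: [179.7, 1.4, -5.1]
ft_force: [-0.4, -0.1, 0.1]
finger_gap: 34.0
t 17.5 local tcp [-48.  -41.5 378.6] rot [179.7   1.4  -5.1] F local [-0.4 -0.1  0.1] gap 34.0
time: 18.0
tool_pos: [433.0, 80.3, 383.1]
tcp_rot: [179.7, 1.4, -5.1]
ft_force: [0.8, -0.3, 0.1]
finger_gap: 34.0
bar exp top px [array([329., 275.]), array([190., 265.]), array([ 52., 256.])]
bar exp top px [array([330., 265.]), array([191., 255.]), array([ 52., 246.])]
[[(array([299. , 159.3]), 0.72)], [(array([218.3, 173. ]), 0.89)]]
bar local [-48.9   6.5 251. ] [2.6, 2.6]
```

View pics/g.png

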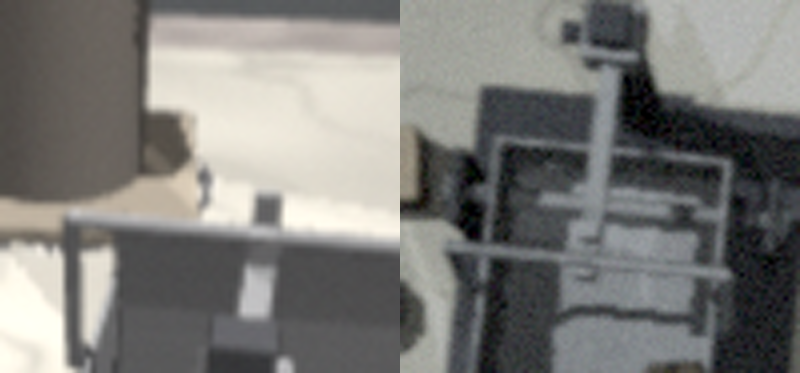

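```bash
python3 -m jog '[[0,0,0,0,40],[0,0,0,0,40],[0,0,0,0,40]]'; python3 - <<'E'
from h import *
P=look();print([np.round(r.pinpoint(p,"bail_bar")[0]["uv"],1) for p in P])
print(r.hand_in())
E
```

```text
time: 18.5
tool_pos: [436.8, 79.7, 382.2]
tcp_rot: [179.7, 1.4, -5.1]
ft_force: [-0.1, -0.6, 0.2]
finger_gap: 34.2Traceback (most recent call last):
  File "<stdin>", line 2, in <module>
IndexError: list index out of range
```

```bash
python3 - <<'E'
from h import *
P=look();print([[np.round(d["uv"],1) for d in r.pinpoint(p,"bail_bar")[:1]] for p in P])
print(r.hand_in())
E
```

```text
[[array([295.8, 161.4])], [array([218.2, 174. ])]]
the job is handed in; nothing more can be done
None
```

The bail's bar is hooked in the seat behind the upturned tip, the bin hangs near level on the hook, and the job is handed in at about 19 s. The hand-in gave no verdict.

**How it was done:** I pushed the bail up from the front with one open finger pad to about 1.1 rad. Then I gripped the bar 40 mm off its middle, pulled the bin back over the hook tip and lowered the bar until the hook took the load. I eased the bar against the tip and opened the gripper. The highest force at the wrist was about 30 N, while pushing the still-folded bail, away from the hook.

**Final checks:**
- **Release:** the force on the tool was about 0 N after the gripper opened.
- **Picture after retreat:** both views show the bar lying across the hook between step and tip, with the bin up.
- **Bar position:** the networks put it at x -49 mm and z 251 mm in the stand's frame (about -134 and 241 mm on the bracket). That is inside the limits, and the two camera rays missed by 2.6 mm each.

**What disagreed or was not checked:**
- **First lowering:** the bar touched near the back of the seat. The tool picked the load up again when I moved the bar towards the tip, so I lowered it a second time.
- **Detection before hand-in:** the network missed the bar once. The retry moved about 3.8 pixels in the scene view and 1 pixel in the top view, which I took as detector noise.
- **Hook force and bin tilt:** neither can be read directly, so I inferred them from the forces and pictures.
- **Carvings and tools:** the tool stayed well above them and no contact was felt, but I did not measure their positions again.

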